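# Cock the spring rap tester

### The job

Cock the rap tester on the bench: take its sprung arm by the upright knob, draw it back past the little catch until it just meets the rubber stop, press it down, and ease it forward until its tongue sits hooked under the catch's lip; then let go so that the catch alone holds it. Be gentle: do not bang or strain the arm against the stop or catch, do not trip the catch over, never let the arm snap forward, and leave the other things where they lie.

Things in the scene. Friction and masses are not known exactly. Their poses are not given: they have to be found in the camera images.
- tester: Rap tester screwed to the bench: aluminium plate 245x275x12 mm (x from -200 to +45, y -137 to +137 in its own frame) with an 18 mm upright post. Its origin is on the post's axis at bench level; z up; its x axis points from the knob side back past the post (the robot stands towards its -x, give or take the yaw).
- knob (a point): Middle of the round upright knob on the arm: 18 mm in diameter, its grip from 58 to 100 mm above the bench (this point 80 mm) while the arm is up, 115 mm from the post's axis. The arm's bar below it has its top at 48 mm. The knob moves with the arm.
- swing (a joint): Turn of the steel arm about the post, rad: 0 at rest on the rubber-faced anvil, growing as it is drawn back (anticlockwise from above). The arm points along 2.54 + swing in the tester's frame (angle from its x axis towards its y axis). A spring pulls it back: about 3 N at the knob at rest, about 6 N when drawn to the stop.
- dip (a joint): How far the whole arm has been pushed down along its post, m, 0 (up) to 0.022 (bottom). A spring lifts it: 1.5 N at the top, 4 N at the bottom. It does not tilt. Hooked, it stands at about 0.019, held down by the catch's lip.
- catch (a joint): Tilt of the hair-trigger catch, rad: 0 upright, growing as it tips outward from the post; a light spring rights it. A small steel hook, 163 to 181 mm from the post: a wall and a lip on top reaching 7 mm from the wall's holding face towards the stop; lip underside 26 mm, sloping top up to 38 mm above the bench. The tongue, arm up, passes over it; pressed down on its top it tips at about 5 N.
- wick: Bystander: small wire spool, 38 mm across, 12 high, lying on the rear right corner of the tester's plate; origin under its middle.
- jar: Bystander: round white screw-cap jar, 54 mm across, 50 high, on the bench right of the tester; origin under its middle.
- eraser: Bystander: block eraser 42x47x12 mm, right of the tester; origin under its middle.
- caliper: Bystander: caliper 57x164x9 mm lying right of the tester; origin under its middle.
- blue_driver: Bystander: small screwdriver 29x139x17 mm lying left of the tester; origin under its middle.
- tweezers_a: Bystander: pair of tweezers 33x125x10 mm, far left; origin under its middle.
- tongue (a point): Outer end of the flat tongue in which the arm ends: 10 mm wide, 6 mm thick, reaching 176 mm from the post's axis; its underside is 40 mm above the bench while the arm is up (this point 43 mm).
- slot (a point): Middle of the curved slot in the plate where the block with catch and stop may be clamped. Stop: rubber-faced, 58 mm high, 23 mm beyond the catch's holding face; the tongue goes down freely only within 5 mm of it. The block's place is unknown and must be felt or seen: the tongue meets the stop at a swing of about 1.0 to 1.33; hooked, it rests about 0.065 rad less.

How it is judged:
On the way:
1. the arm has been drawn back to the catch (value of joint swing above 0.9 rad), for 0.1 s.
At the end, for the whole second after the job is handed in: the arm is at rest, drawn back (swing over 0.92 rad) and down (dip over 15 mm), held by the upright catch (tilt under 0.08 rad) (value of joint swing above 0.92 rad and value of joint dip above 0.015 m and value of joint catch below 0.08 rad and velocity of joint swing between -0.1 and 0.1 rad/s); the robot touches nothing.
It fails at once if the arm snaps forward (faster than 1.2 rad/s) (velocity of joint swing below -1.2 rad/s).
It fails at once if the catch is tripped (tipped over 0.2 rad) (value of joint catch above 0.2 rad).
It fails at once if the arm's tongue is strained against the stop (over 12 N) (contact force between tongue_bar and stop_face above 12 N).
It fails at once if the arm's tongue is strained against the catch (over 25 N) (contact force between tongue_bar and catch above 25 N).
It fails at once if another thing on or beside the tester is moved by more than 2 cm (distance of any of wick, jar, eraser, caliper, blue_driver, tweezers_a from where it was at the start of the episode above 0.02 m).
It also fails if it takes over 51 s, if anything falls off the work surface, if the arm or the gripper's body presses on something with over 40 N, if the wrist force passes 120 N, or if a joint passes its speed limit or range.

### The arm

A 6-joint arm with a two-finger parallel gripper is mounted at the origin on a cart in front of the work surface, level with it; the furniture and walls round the work are solid. World frame = base frame: x ahead of the robot, y to its left, z up, the work surface at z = 0. Lengths are in m, angles in rad, forces in N, time in s.
With the tool pointing down it reaches from about 0.375 to 0.9 m from the base axis. Payload 3.1 kg.
Tool frame: the origin (TCP) lies at the very end of the fingers, on their centre line; the grasp point (between the pads) lies 19 mm behind it; x points along the fingers, y is the direction in which the jaws open and shut, and the axes are right-handed (so a half turn about x gives the same grasp; the last joint's range is limited). The gripper opens to 87 mm and grips with 3 to 60 N. Pads are 19 mm wide; open, the fingers measure 117 mm over their backs; the gripper's body (75 mm by 190 mm) begins 51 mm behind the grasp point.
Start: joints at [1.004, 0.527, 1.433, -0, 1.181, -0.178], TCP at [0.237, 0.578, 0.223] pointing down, gripper open.
Joint ranges: [-3.08, 3.08], [-0.75, 2.2], [0.22, 2.44], [-1.43, 4.57], [0, 2.65], [-2.85, 2.85]. Speed limits (rad/s): [2.79, 2.79, 3.14, 3.14, 3.14, 3.14].

### API

Orientations are given as a unit quaternion [x, y, z, w].
In Python, from rig import robot gives the robot as it stands.
- The arm moves only by the tool carry_out, never from a script. Its argument "commands" is a list that holds one entry, the list of rows, each a list of 5 numbers: the opening, from 0 (shut) to 1 (fully open), then the shift along the tool's x, y, z in mm, then the turn about the tool's x in degrees. In form: [[[hand, x, y, z, twist], ...]]. A call has 1 to 8 rows; each row shifts and turns the pose as measured when the row begins, along the tool's axes as they then stand; what a row does not reach is not made up. A row lasts 1/12 s, in which the tool goes at most 41.7 mm and 7.16 degrees, less where a joint would pass 70% of its speed; a pose out of reach is approached as far as the arm can. A call with a gripper value outside its range is refused whole. The fingers move at their own pace and stop on an object; "force" is the grip in N (left out, the last holds). Time passes only in rows, so rows that do not move let the fingers close. It gives the time, the measured TCP pose, the force and the opening at its end, in the units of the state.
- robot.get_obs(): the state, without advancing time (a new reading comes with each control period).
- robot.camera(name): name is "scene" or "top"; returns the picture (480x640x3 uint8, red, green, blue); there is no depth.
- robot.camera_model(name): a dict with "fx", "fy", "cx", "cy" (pixels), "R" (3x3) and "t" (3): a world point X has camera coordinates R X + t. Camera axes: x right, y down, z forward; pixel columns grow to the right and rows downward; lengths in m; the calibration is good to about 2 mm. A picture is of the moment at which its call begins. camera_model takes no time and is no camera call.
- robot.hand_in(): hands the job in, once; it reports no verdict.
The state is a dict: "time": time; "q": joint angles; "joint_velocities": joint speeds; "joint_torque": joint torques, N m; "position": TCP position; "tool_rot": TCP orientation; "ft_force": force on the tool from outside, world axes, zero at the start; "moment": the same for the moment, N m; "grip_width": finger opening in m.
Only numpy, scipy, OpenCV 4.12 (cv2) and the standard library are available. Lean on these libraries where they do the work, as an engineer would, in place of code of your own. Each camera call takes 0.05 s, during which the arm holds its last target. There are 200 camera calls.

## Working session

There is one attempt and no reset: what is moved stays moved. The work goes in short steps, Python scripts to look and compute and a tool call to move; the robot and the scene stay as the last step left them, time stands still between calls to the robot, and variables do not carry over. Pictures are saved under pics/ and viewed, on a budget of 10 in all, crops included, one or two more only if the job needs it, and the job is handed in when it is done.

Besides the shell and the picture viewer there is one more tool, called as a command line: name --argument value ..., lists and objects as JSON in quotes. carry_out: Moves the arm, as the interface text tells. Its arguments: {"type":"object","properties":{"commands":{"type":"array"},"force":{"type":"number"}},"required":["commands"]}

```bash
mkdir -p pics; ls
python3 - <<'E'
from rig import robot
import cv2
for n in("scene","top"):
    cv2.imwrite(f"pics/{n}0.png",robot.camera(n)[:,:,::-1]); m=robot.camera_model(n); print(n,m)
o=robot.get_obs();print(o)
E
```

```text
pics
scene {'fx': 515.0338109747111, 'fy': 515.0338109747111, 'cx': 327.1753237875397, 'cy': 240.0983622459352, 'R': array([[-0.84771957, -0.53044244, -0.00153336],
       [-0.36615791,  0.58725706, -0.72184314],
       [ 0.38379671, -0.61135911, -0.692055  ]]), 't': array([0.4906419 , 0.20291674, 1.00321617])}
top {'fx': 543.907491769989, 'fy': 543.907491769989, 'cx': 316.8316908280448, 'cy': 237.3683361435936, 'R': array([[-0.016385  , -0.99923045, -0.03563757],
       [-0.98689621,  0.02188435, -0.15986539],
       [ 0.16052227,  0.03255119, -0.98649532]]), 't': array([0.08252681, 0.53837128, 1.18469306])}
{'time': 0.1, 'q': array([ 1.00349732e+00,  5.28381122e-01,  1.43378416e+00, -1.62017210e-05,
        1.18140371e+00, -1.78506817e-01]), 'joint_velocities': array([ 0.00075978,  0.00011694, -0.00509077, -0.00024877,  0.00125117,
        0.00189184]), 'joint_torque': array([-6.46478184e-04, -4.40989995e+01, -1.77150553e+01,  6.34937757e-02,
        5.34200482e-02, -2.96310816e-05]), 'position': array([0.236536  , 0.57779066, 0.22166145]), 'tool_rot': array([ 0.13593982,  0.69403779, -0.13724512,  0.69353853]), 'ft_force': array([-0.42432336,  0.7087714 ,  0.8227206 ]), 'moment': array([-0.00551354, -0.0017464 , -0.02612996]), 'grip_width': 0.08672058501063189}
```

View pics/scene0.png

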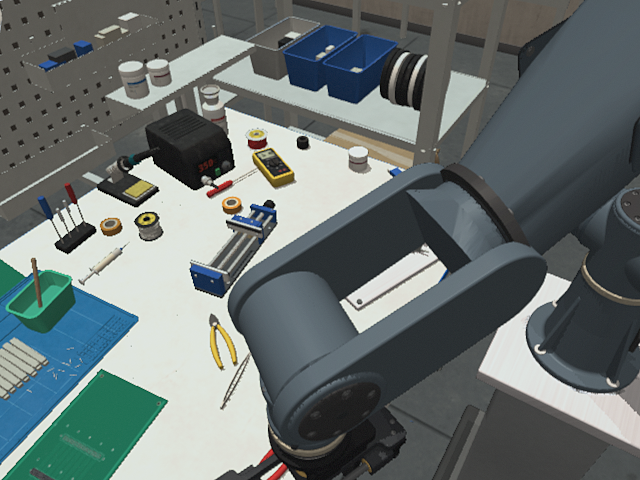

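View pics/top0.png

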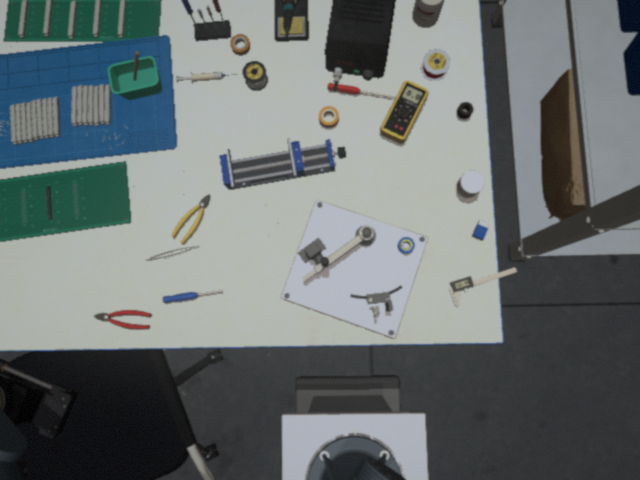

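The scene camera is blocked by the arm. The top view shows the tester plate (corners about (319,204), (425,239), (396,336), (284,297)), the post at (366,234), the knob at (324,262), the anvil at (313,248) and the catch/stop block at (380,300). Next I'll enlarge that area.

```bash
cat > h.py <<'E'
import numpy as np
from rig import robot
def proj(n,X):
    m=robot.camera_model(n);c=m['R']@np.array(X,float)+m['t'];return np.array([m['fx']*c[0]/c[2]+m['cx'],m['fy']*c[1]/c[2]+m['cy']])
def ray(n,u,v):
    m=robot.camera_model(n);R=np.array(m['R']);d=R.T@np.array([(u-m['cx'])/m['fx'],(v-m['cy'])/m['fy'],1]);return -R.T@m['t'],d
def atz(n,u,v,z):
    o,d=ray(n,u,v);return o+d*(z-o[2])/d[2]
def tri(a,b):
    A=[];B=[]
    for n,u,v in(a,b):
        o,d=ray(n,u,v);d=d/np.linalg.norm(d);P=np.eye(3)-np.outer(d,d);A.append(P);B.append(P@o)
    return np.linalg.solve(sum(A),sum(B))
E
python3 - <<'E'
import cv2
from h import *
im=cv2.imread('pics/top0.png')[195:345,275:435]
cv2.imwrite('pics/topc.png',cv2.resize(im,None,fx=4,fy=4,interpolation=cv2.INTER_CUBIC))
for u,v in((319,204),(425,239),(396,336),(284,297)): print(atz('top',u,v,.012).round(3))
print('post',atz('top',366,234,.06).round(3),'knob',atz('top',324,262,.1).round(3))
E
```

```text
[0.624 0.067 0.012]
[ 0.536 -0.176  0.012]
[ 0.317 -0.101  0.012]
[0.409 0.151 0.012]
post [ 0.543 -0.038  0.06 ] knob [0.477 0.056 0.1  ]
```

View pics/topc.png

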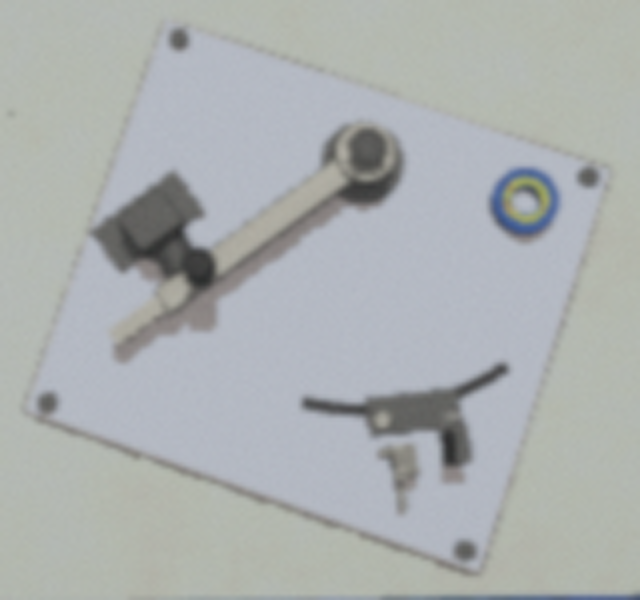

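The crop is (u=275+x/4, v=195+y/4). It shows the plate corners at (165,20), (612,165), (480,573) and (25,410), the post top at (367,148), the knob top at (200,267) and the tongue tip at (117,340). The catch is at about (403,455) and the stop at about (452,445).

```bash
cat >> h.py <<'E'
from scipy.optimize import least_squares
def f(p,X):
    c,s=np.cos(p[2]),np.sin(p[2]);return np.array([p[0]+c*X[0]-s*X[1],p[1]+s*X[0]+c*X[1],X[2]])
crop=lambda x,y:np.array([275+x/4,195+y/4])
obs=[((.045,.137,.012),(165,20)),((.045,-.137,.012),(612,165)),((-.2,-.137,.012),(480,573)),((-.2,.137,.012),(25,410))]
def fit():
    return least_squares(lambda p:np.concatenate([proj('top',f(p,X))-crop(*c) for X,c in obs]),[.54,-.04,.0])
def arm(p,r,sw,z): return f(p,(r*np.cos(2.54+sw),r*np.sin(2.54+sw),z))
E
python3 - <<'E'
from h import *
r=fit();p=r.x;print(p,r.fun.round(2))
back=lambda w:4*(w-[275,195])
for n,X in(('knob0',arm(p,.115,0,.1)),('tongue0',arm(p,.176,0,.046)),('post60',f(p,(0,0,.06))),('post90',f(p,(0,0,.09)))): print(n,X.round(3),back(proj('top',X)).round(0))
for n,c,z in(('knob',(200,267),.1),('tongue',(117,340),.043),('catch',(403,455),.038),('catchtip',(402,510),.012),('stopL',(443,445),.058),('stopR',(468,445),.058)):
    X=atz('top',*crop(*c),z); d=X[:2]-p[:2]; a=(np.arctan2(d[1],d[0])-p[2]-2.54)%(2*np.pi)
    print(n,X.round(3),'r',np.hypot(*d).round(3),'swing',a if a<5 else a-6.283)
E
```

```text
[ 0.54683931 -0.03964842 -0.35267262] [-0.12 -0.95  0.25  0.16  0.34  0.14 -0.49  0.58]
knob0 [0.48  0.054 0.1  ] [199. 262.]
tongue0 [0.445 0.104 0.046] [113. 338.]
post60 [ 0.547 -0.04   0.06 ] [367. 148.]
post90 [ 0.547 -0.04   0.09 ] [370. 139.]
knob [0.478 0.054 0.1  ] r 0.116 swing 0.021569436161354982
tongue [0.444 0.102 0.043] r 0.175 swing 0.010853945018420408
catch [ 0.378 -0.056  0.038] r 0.17 swing 1.0489221666088167
catchtip [ 0.348 -0.056  0.012] r 0.2 swing 1.0360979942320485
stopL [ 0.382 -0.076  0.058] r 0.169 swing 1.1726303259359643
stopR [ 0.382 -0.09   0.058] r 0.172 swing 1.249294237844106
```

```bash
cat >> h.py <<'E'
from scipy.spatial.transform import Rotation as Ro
P=np.array([0.5468,-0.0396,-0.3527])
def st():
    o=robot.get_obs();R=Ro.from_quat(o['tool_rot']).as_matrix();return o,R
def go(target,yawdeg=None):
    o,R=st();d=R.T@(np.array(target)-o['position'])*1000
    y=np.degrees(np.arctan2(R[1,1],R[0,1]));print('t',o['time'],'pos',o['position'].round(4),'y-axis yaw',y.round(1),'q6',o['q'][5].round(2),'F',o['ft_force'].round(1),'w',round(o['grip_width'],4),'tilt',R[2].round(3))
    print('shift mm',d.round(1),'twist',None if yawdeg is None else -(((yawdeg-y+90)%180)-90))
E
python3 - <<'E'
from h import *
go((.479,.054,.20),np.degrees(.616))
E
```

```text
t 0.1 pos [0.2365 0.5778 0.2217] y-axis yaw 67.7 q6 -0.18 F [-0.4  0.7  0.8] w 0.0867 tilt [-1.    -0.002 -0.   ]
shift mm [  22.3 -392.7  422.9] twist 32.43002039174465
```

carry_out --commands '[[[0.5, 0, -25, 27, 0], [0.5, 0, -25, 27, 0], [0.5, 0, -25, 27, 0], [0.5, 0, -25, 27, 0], [0.5, 0, -25, 27, 0], [0.5, 0, -25, 27, 0], [0.5, 0, -25, 27, 0], [0.5, 0, -25, 27, 0]]]'

```text
time: 0.77
position: [0.3609, 0.3072, 0.2176]
tool_rot: [0.131, 0.696, -0.132, 0.693]
ft_force: [0.5, 0.3, 0.5]
grip_width: 0.0458
```

carry_out --commands '[[[0.5, 0, -25, 27, 0], [0.5, 0, -25, 27, 0], [0.5, 0, -25, 27, 0], [0.5, 0, -25, 27, 0], [0.5, 0, -25, 27, 0], [0.5, 0, -25, 27, 0], [0.5, 0, -20, 20, 0], [0.5, 0, 0, 0, 6]]]'

```text
time: 1.43
position: [0.4734, 0.0644, 0.216]
tool_rot: [0.169, 0.687, -0.171, 0.686]
ft_force: [0.7, 0.7, -0.4]
grip_width: 0.0437
```

carry_out --commands '[[[0.5, 0, 0, 0, 6], [0.5, 0, 0, 0, 6], [0.5, 0, 0, 0, 6], [0.5, 0, 0, 0, 6], [0.5, 0, 0, 0, 2.4]]]'

```text
time: 1.85
position: [0.4737, 0.06, 0.2143]
tool_rot: [0.331, 0.625, -0.335, 0.622]
ft_force: [-0.7, -0.5, -1.3]
grip_width: 0.0432
```

Run:
```python
from h import *
import cv2
go((.479,.054,.20),np.degrees(.616))
im=robot.camera('scene')[:,:,::-1]; cv2.imwrite('pics/s1full.png',im)
print(proj('scene',(.479,.054,.1)),proj('scene',(.38,-.06,.04)))
c=im[150:400,270:540]
cv2.imwrite('pics/s1.png',cv2.resize(c,None,fx=2.3,fy=2.3,interpolation=cv2.INTER_CUBIC))
```

```text
t 1.85 pos [0.4737 0.06   0.2143] y-axis yaw 33.8 q6 -0.69 F [-0.7 -0.5 -1.3] w 0.0432 tilt [-1.    -0.007 -0.002]
shift mm [14.3  1.2  8. ] twist -1.488687773201903
[353.66061182 233.95246835] [416.24486205 239.95052206]
```

View pics/s1.png

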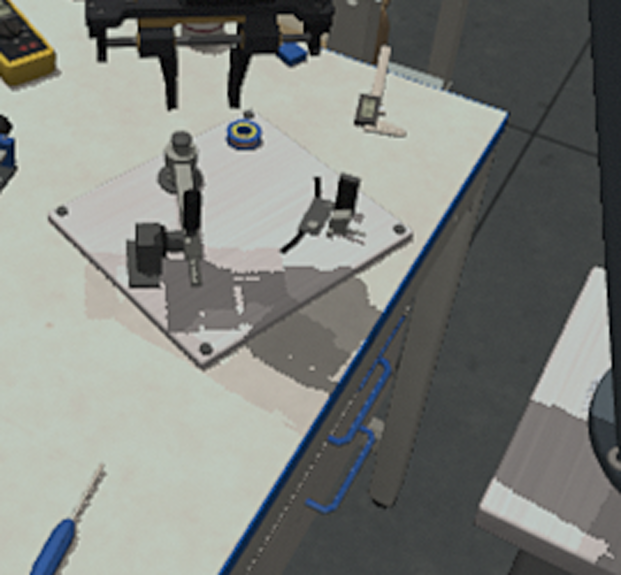

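The scene crop (u=270+x/2.3, v=150+y/2.3) shows the knob top at (192,194), the anvil top at about (150,227), the stop's top at (348,180) and the small catch at about (343,222). The path is free.

Run:
```python
from h import *
s=lambda x,y:('scene',270+x/2.3,150+y/2.3)
t=lambda x,y:('top',*crop(x,y))
for n,a,b in(('knob',(192,194),(200,266)),('anvil',(150,228),(150,215)),('stop',(348,180),(453,428)),('post',(181,138),(367,147))):
    X=tri(s(*a),t(*b));d=X[:2]-P[:2];print(n,X.round(4),np.hypot(*d).round(3),np.arctan2(d[1],d[0])-P[2]-2.54)
```

```text
knob [0.4788 0.0539 0.0987] 0.116 0.012086499013445273
anvil [0.5099 0.0809 0.062 ] 0.126 -0.31915140359278293
stop [ 0.3864 -0.0838  0.0553] 0.166 -5.059931954715097
post [ 0.5455 -0.0396  0.0687] 0.001 0.9317192016574012
```

carry_out --commands '[[[0.38, 7, 0.6, 4, -1.5], [0.38, 7, 0.6, 4, 0], [0.38, 20, 0, 0, 0], [0.38, 20, 0, 0, 0], [0.38, 20, 0, 0, 0], [0.38, 10, 0, 0, 0], [0.38, 0, 0, 0, 0]]]'

```text
time: 2.48
position: [0.4801, 0.0532, 0.1264]
tool_rot: [0.322, 0.63, -0.325, 0.628]
ft_force: [0.1, -0.4, -1.2]
grip_width: 0.0334
```

Run:
```python
from h import *
go((.479,.054,.068),np.degrees(.616))
```

```text
t 2.4833 pos [0.4801 0.0532 0.1264] y-axis yaw 35.6 q6 -0.74 F [ 0.1 -0.4 -1.2] w 0.0334 tilt [-1.    -0.005 -0.   ]
shift mm [58.4 -0.2 -1.3] twist 0.32786064625908296
```

carry_out --commands '[[[0.38, 14, 0, -1.5, 0], [0.38, 14, 0, 0, 0], [0.38, 14, 0, 0, 0], [0.38, 14, 0, 0, 0], [0.38, 6, 0, 0, 0], [0.38, 0, 0, 0, 0]]]' --force 15

```text
time: 2.98
position: [0.4812, 0.054, 0.0629]
tool_rot: [0.321, 0.629, -0.324, 0.629]
ft_force: [-0.6, 0.1, 0.7]
grip_width: 0.0328
```

Run:
```python
from h import *
go((.479,.054,.068),np.degrees(.616))
```

```text
t 2.9833 pos [0.4812 0.054  0.0629] y-axis yaw 35.7 q6 -0.74 F [-0.6  0.1  0.7] w 0.0328 tilt [-1.    -0.003  0.002]
shift mm [-5.1 -1.8 -1.3] twist 0.43591884563474537
```

carry_out --commands '[[[0.38, -3, -2, -1.5, 0], [0.15, 0, 0, 0, 0], [0.15, 0, 0, 0, 0], [0.15, 0, 0, 0, 0], [0.15, 0, 0, 0, 0], [0.1, 0, 0, 0, 0], [0.1, 0, 0, 0, 0], [0.1, 0, 0, 0, 0]]]' --force 20

```text
time: 3.65
position: [0.4815, 0.0541, 0.0695]
tool_rot: [0.322, 0.627, -0.323, 0.632]
ft_force: [1.4, -0.1, -4.4]
grip_width: 0.0171
```

```bash
cat >> h.py <<'E'
def rep(s=None,z=None):
    o,R=st();d=o['position'][:2]-P[:2];sw=np.arctan2(d[1],d[0])%(2*np.pi)-P[2]-2.54
    a=sw+P[2]+2.54;F=o['ft_force'];rad=np.array([np.cos(a),np.sin(a)]);tan=np.array([-rad[1],rad[0]])
    print('t',round(o['time'],2),'r',np.hypot(*d).round(4),'swing',sw.round(3),'z',o['position'][2].round(4),'Frad',(F[:2]@rad).round(1),'Ftan',(F[:2]@tan).round(1),'Fz',F[2].round(1),'w',round(o['grip_width'],4),'q6',o['q'][5].round(2))
    print('tool y.tan',(R[:2,1]@tan).round(3),'y.rad',(R[:2,1]@rad).round(3),'z.rad',(R[:2,2]@rad).round(3))
E
python3 -c "
from h import *
rep()"
```

```text
t 3.65 r 0.1142 swing -0.008 z 0.0695 Frad -0.9 Ftan -1.1 Fz -4.4 w 0.0171 q6 -0.74
tool y.tan -1.0 y.rad 0.015 z.rad -1.0
```

carry_out --commands '[[[0.1, 2, -2.5, 0.1, -1.2], [0.1, 0, -4.6, 0.1, -2.3], [0.1, 0, -4.6, 0.1, -2.3], [0.1, 0, -4.6, 0.1, -2.3], [0.1, 0, -4.6, 0.1, -2.3], [0.1, 0, -4.6, 0.1, -2.3], [0.1, 0, -4.6, 0.1, -2.3], [0.1, 0, 0, 0, 0]]]'

```text
time: 4.32
position: [0.4594, 0.0347, 0.0683]
tool_rot: [0.235, 0.664, -0.232, 0.671]
ft_force: [-0.2, 1.5, 0.0]
grip_width: 0.0172
```

```bash
python3 -c "
from h import *
rep()"
```

```text
t 4.32 r 0.1147 swing 0.249 z 0.0683 Frad 1.1 Ftan -1.0 Fz 0.0 w 0.0172 q6 -1.07
tool y.tan -0.999 y.rad 0.032 z.rad -0.999
```

carry_out --commands '[[[0.1, 0, -5, 0, -2.5], [0.1, 0, -5, 0.1, -2.5], [0.1, 0, -5, 0.1, -2.5], [0.1, 0, -5, 0.1, -2.5], [0.1, 0, -5, 0.1, -2.5], [0.1, 0, -5, 0.1, -2.5], [0.1, 0, -5, 0.1, -2.5], [0.1, 0, 0, 0, 0]]]'

```text
time: 4.98
position: [0.4416, 0.0053, 0.0682]
tool_rot: [0.131, 0.692, -0.126, 0.699]
ft_force: [0.2, 1.6, -0.7]
grip_width: 0.0172
```

```bash
python3 -c "
from h import *
rep()"
```

```text
t 4.98 r 0.1144 swing 0.551 z 0.0682 Frad 0.4 Ftan -1.5 Fz -0.7 w 0.0172 q6 -1.46
tool y.tan -0.999 y.rad 0.038 z.rad -0.999
```

carry_out --commands '[[[0.1, 0, -5, 0, -2.5], [0.1, 0, -5, 0.1, -2.5], [0.1, 0, -5, 0.1, -2.5], [0.1, 0, -5, 0.1, -2.5], [0.1, 0, -5, 0.1, -2.5], [0.1, 0, -5, 0.1, -2.5], [0.1, 0, -5, 0.1, -2.5], [0.1, 0, 0, 0, 0]]]'

```text
time: 5.65
position: [0.4333, -0.026, 0.0679]
tool_rot: [0.027, 0.704, -0.02, 0.71]
ft_force: [1.2, 2.7, 0.2]
grip_width: 0.0174
```

Run:
```python
from h import *
import cv2
rep()
for n in('scene','top'):cv2.imwrite(f'pics/{n}2.png',robot.camera(n)[:,:,::-1])
a=cv2.imread('pics/scene2.png')[200:280,370:460]; b=cv2.imread('pics/top2.png')[230:345,320:420]
a=cv2.resize(a,(450,400),interpolation=cv2.INTER_CUBIC); b=cv2.resize(b,(348,400),interpolation=cv2.INTER_CUBIC)
cv2.imwrite('pics/c2.png',np.hstack([a,b]))
```

```text
t 5.65 r 0.1143 swing 0.835 z 0.0679 Frad -0.8 Ftan -2.8 Fz 0.2 w 0.0174 q6 -1.85
tool y.tan -0.999 y.rad 0.053 z.rad -0.999
```

View pics/c2.png

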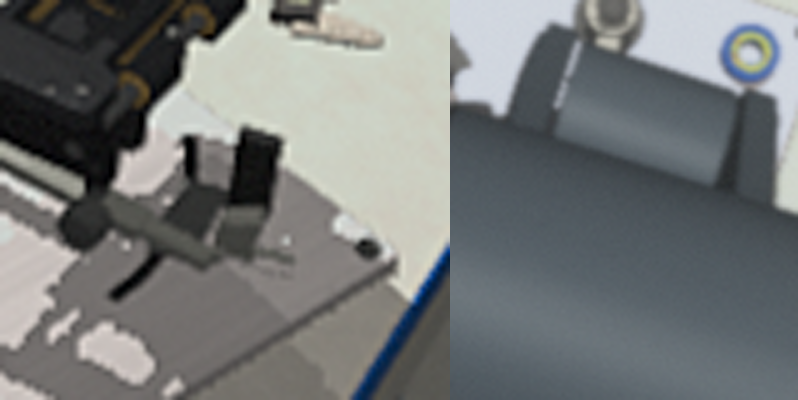

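The scene half shows the arm following: the tongue tip at (215,262) is close to the catch, with the stop at (255,190) beyond it. The robot blocks the top camera here. I'll go on gently.

carry_out --commands '[[[0.1, 0, -4, 0, -2], [0.1, 0, -4, 0.1, -2], [0.1, 0, -4, 0.1, -2], [0.1, 0, -4, 0.1, -2], [0.1, 0, 0, 0, 0]]]'

```text
time: 6.17
position: [0.4326, -0.0387, 0.0678]
tool_rot: [-0.021, 0.704, 0.029, 0.709]
ft_force: [0.8, 3.3, 0.7]
grip_width: 0.0173
```

```bash
python3 -c "
from h import *
rep()"
```

```text
t 6.17 r 0.1142 swing 0.947 z 0.0678 Frad -0.7 Ftan -3.3 Fz 0.7 w 0.0173 q6 -2.02
tool y.tan -0.997 y.rad 0.078 z.rad -0.997
```

carry_out --commands '[[[0.1, 0, -2, 0, -1], [0.1, 0, -2, 0, -1], [0.1, 0, -2, 0, -1], [0.1, 0, 0, 0, 0]]]'

```text
time: 6.5
position: [0.4328, -0.0434, 0.0677]
tool_rot: [-0.039, 0.703, 0.048, 0.708]
ft_force: [1.1, 4.0, 0.8]
grip_width: 0.0174
```

```bash
python3 -c "
from h import *
rep()"
```

```text
t 6.5 r 0.1141 swing 0.988 z 0.0677 Frad -1.2 Ftan -3.9 Fz 0.8 w 0.0174 q6 -2.09
tool y.tan -0.996 y.rad 0.09 z.rad -0.996
```

carry_out --commands '[[[0.1, 0, -2.5, 0.2, -0.8], [0.1, 0, -2.5, 0.2, -0.8], [0.1, 0, -2.5, 0.2, -0.8], [0.1, 0, 0, 0, 0]]]'

```text
time: 6.83
position: [0.4331, -0.0503, 0.0675]
tool_rot: [-0.055, 0.703, 0.065, 0.706]
ft_force: [0.3, 5.2, 1.4]
grip_width: 0.0178
```

```bash
python3 -c "
from h import *
rep()"
```

```text
t 6.83 r 0.1142 swing 1.048 z 0.0675 Frad -0.8 Ftan -5.1 Fz 1.4 w 0.0178 q6 -2.15
tool y.tan -0.997 y.rad 0.076 z.rad -0.997
```

carry_out --commands '[[[0.1, 0, -1.5, 0.1, -0.6], [0.1, 0, -1.5, 0.1, -0.6], [0.1, 0, 0, 0, 0]]]'

```text
time: 7.08
position: [0.4333, -0.0532, 0.0674]
tool_rot: [-0.063, 0.702, 0.074, 0.705]
ft_force: [0.3, 4.7, 0.9]
grip_width: 0.0174
```

```bash
python3 -c "
from h import *
rep()"
```

```text
t 7.08 r 0.1143 swing 1.074 z 0.0674 Frad -0.9 Ftan -4.7 Fz 0.9 w 0.0174 q6 -2.18
tool y.tan -0.997 y.rad 0.074 z.rad -0.997
```

carry_out --commands '[[[0.1, 0, -1.2, 0.1, -0.5], [0.1, 0, -1.2, 0.1, -0.5], [0.1, 0, 0, 0, 0]]]'

```text
time: 7.33
position: [0.4336, -0.0554, 0.0673]
tool_rot: [-0.069, 0.702, 0.081, 0.704]
ft_force: [0.4, 4.1, 0.9]
grip_width: 0.0176
```

```bash
python3 -c "
from h import *
rep()"
```

```text
t 7.33 r 0.1143 swing 1.093 z 0.0673 Frad -1.0 Ftan -4.0 Fz 0.9 w 0.0176 q6 -2.21
tool y.tan -0.997 y.rad 0.074 z.rad -0.997
```

carry_out --commands '[[[0.1, 0, -1.2, 0.1, -0.5], [0.1, 0, -1.2, 0.1, -0.5], [0.1, 0, 0, 0, 0]]]'

```text
time: 7.58
position: [0.434, -0.0576, 0.0673]
tool_rot: [-0.076, 0.701, 0.088, 0.703]
ft_force: [0.2, 5.5, 1.2]
grip_width: 0.0171
```

Run:
```python
from h import *
import cv2
rep()
cv2.imwrite('pics/s3.png',cv2.resize(robot.camera('scene')[200:270,380:460,::-1],(640,560),interpolation=cv2.INTER_CUBIC))
```

```text
t 7.58 r 0.1143 swing 1.113 z 0.0673 Frad -1.0 Ftan -5.4 Fz 1.2 w 0.0171 q6 -2.23
tool y.tan -0.997 y.rad 0.073 z.rad -0.997
```

View pics/s3.png

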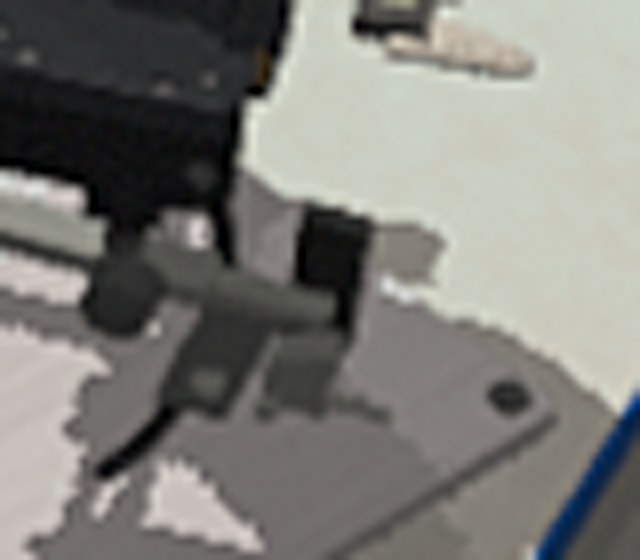

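The crop (u=380+x/8, v=200+y/8) shows the tongue tip at (335,310), above and past the catch at (305,360) and almost at the stop's face at (310–350,250). I'll feel for contact in small steps.

carry_out --commands '[[[0.1, 0, -1.2, 0.1, -0.3], [0.1, 0, 0, 0, 0]]]'

```text
time: 7.8
position: [0.4341, -0.0586, 0.0673]
tool_rot: [-0.077, 0.701, 0.09, 0.703]
ft_force: [0.2, 4.6, 1.3]
grip_width: 0.0174
```

```bash
python3 -c "
from h import *
rep()"
```

```text
t 7.8 r 0.1143 swing 1.121 z 0.0673 Frad -1.0 Ftan -4.5 Fz 1.3 w 0.0174 q6 -2.24
tool y.tan -0.997 y.rad 0.07 z.rad -0.998
```

carry_out --commands '[[[0.1, 0, -1.2, 0.1, -0.3], [0.1, 0, 0, 0, 0]]]'

```text
time: 7.97
position: [0.4342, -0.0594, 0.0672]
tool_rot: [-0.079, 0.701, 0.092, 0.703]
ft_force: [0.6, 5.4, 1.3]
grip_width: 0.0172
```

```bash
python3 -c "
from h import *
rep()"
```

```text
t 7.97 r 0.1143 swing 1.128 z 0.0672 Frad -1.5 Ftan -5.2 Fz 1.3 w 0.0172 q6 -2.24
tool y.tan -0.998 y.rad 0.068 z.rad -0.998
```

carry_out --commands '[[[0.1, 0, -1.2, 0.1, -0.3], [0.1, 0, 0, 0, 0]]]'

```text
time: 8.13
position: [0.4343, -0.0602, 0.0671]
tool_rot: [-0.081, 0.701, 0.094, 0.702]
ft_force: [0.6, 5.4, 1.8]
grip_width: 0.0171
```

```bash
python3 -c "
from h import *
rep()"
```

```text
t 8.13 r 0.1143 swing 1.135 z 0.0671 Frad -1.5 Ftan -5.2 Fz 1.8 w 0.0171 q6 -2.25
tool y.tan -0.998 y.rad 0.067 z.rad -0.998
```

carry_out --commands '[[[0.1, 0, -1.2, 0.1, -0.3], [0.1, 0, 0, 0, 0]]]'

```text
time: 8.3
position: [0.4344, -0.0609, 0.0671]
tool_rot: [-0.083, 0.701, 0.096, 0.702]
ft_force: [0.5, 5.7, 0.9]
grip_width: 0.017
```

```bash
python3 -c "
from h import *
rep()"
```

```text
t 8.3 r 0.1144 swing 1.141 z 0.0671 Frad -1.5 Ftan -5.5 Fz 0.9 w 0.017 q6 -2.26
tool y.tan -0.998 y.rad 0.066 z.rad -0.998
```

carry_out --commands '[[[0.1, 0, -1.2, 0.1, -0.3], [0.1, 0, 0, 0, 0]]]'

```text
time: 8.47
position: [0.4345, -0.0615, 0.067]
tool_rot: [-0.084, 0.701, 0.098, 0.701]
ft_force: [0.2, 4.9, 1.4]
grip_width: 0.0174
```

```bash
python3 -c "
from h import *
rep()"
```

```text
t 8.47 r 0.1144 swing 1.147 z 0.067 Frad -1.2 Ftan -4.8 Fz 1.4 w 0.0174 q6 -2.27
tool y.tan -0.998 y.rad 0.066 z.rad -0.998
```

carry_out --commands '[[[0.1, 0, -1.2, 0.1, -0.3], [0.1, 0, 0, 0, 0]]]'

```text
time: 8.63
position: [0.4347, -0.0622, 0.067]
tool_rot: [-0.086, 0.701, 0.1, 0.701]
ft_force: [-0.3, 5.3, 0.9]
grip_width: 0.0174
```

```bash
python3 -c "
from h import *
rep()"
```

```text
t 8.63 r 0.1144 swing 1.153 z 0.067 Frad -0.7 Ftan -5.3 Fz 0.9 w 0.0174 q6 -2.27
tool y.tan -0.998 y.rad 0.065 z.rad -0.998
```

carry_out --commands '[[[0.1, 0, -1.2, 0.1, -0.3], [0.1, 0, 0, 0, 0]]]'

```text
time: 8.8
position: [0.4348, -0.0628, 0.0669]
tool_rot: [-0.088, 0.701, 0.102, 0.701]
ft_force: [-0.6, 5.4, 1.1]
grip_width: 0.017
```

carry_out --commands '[[[0.1, 0, -1.2, 0.1, -0.3], [0.1, 0, 0, 0, 0]]]'

```text
time: 8.97
position: [0.4349, -0.0634, 0.0669]
tool_rot: [-0.089, 0.701, 0.104, 0.7]
ft_force: [0.1, 4.5, 1.1]
grip_width: 0.0173
```

```bash
python3 -c "
from h import *
rep()"
```

```text
t 8.97 r 0.1144 swing 1.164 z 0.0669 Frad -1.1 Ftan -4.4 Fz 1.1 w 0.0173 q6 -2.29
tool y.tan -0.998 y.rad 0.065 z.rad -0.998
```

carry_out --commands '[[[0.1, 0, -1.2, 0.1, -0.3], [0.1, 0, 0, 0, 0]]]'

```text
time: 9.13
position: [0.435, -0.064, 0.0668]
tool_rot: [-0.091, 0.7, 0.106, 0.7]
ft_force: [0.4, 5.9, 1.4]
grip_width: 0.0173
```

carry_out --commands '[[[0.1, 0, -1.2, 0.1, -0.3], [0.1, 0, 0, 0, 0]]]'

```text
time: 9.3
position: [0.4352, -0.0646, 0.0668]
tool_rot: [-0.093, 0.7, 0.109, 0.699]
ft_force: [-0.0, 5.2, 1.5]
grip_width: 0.0175
```

Run:
```python
from h import *
import cv2
rep()
cv2.imwrite('pics/s4.png',cv2.resize(robot.camera('scene')[210:260,395:445,::-1],(600,600),interpolation=cv2.INTER_CUBIC))
```

```text
t 9.3 r 0.1144 swing 1.174 z 0.0668 Frad -1.1 Ftan -5.1 Fz 1.5 w 0.0175 q6 -2.3
tool y.tan -0.998 y.rad 0.066 z.rad -0.998
```

View pics/s4.png

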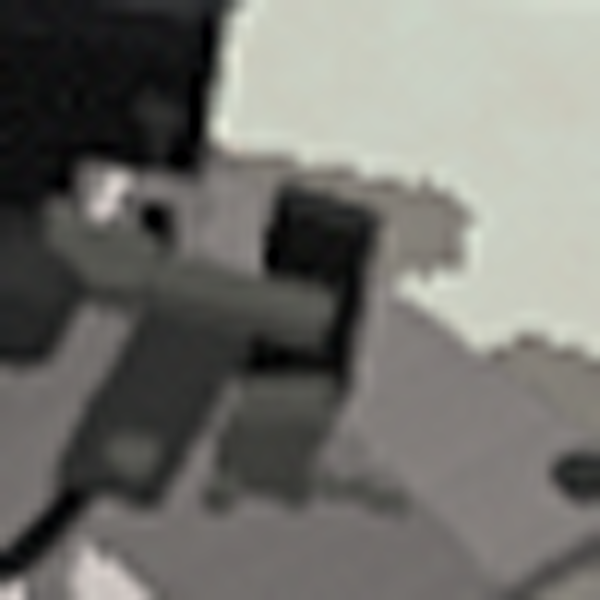

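The tongue tip at (325,315) lies in front of the stop face (270–375, 190–370) and beyond the catch (280,430). The gap is very small. I'll keep feeling.

carry_out --commands '[[[0.1, 0, -1.2, 0.1, -0.3], [0.1, 0, 0, 0, 0]]]'

```text
time: 9.52
position: [0.4352, -0.0648, 0.0667]
tool_rot: [-0.094, 0.7, 0.111, 0.699]
ft_force: [0.9, 4.7, 1.9]
grip_width: 0.0172
```

carry_out --commands '[[[0.1, 0, -1.2, 0.1, -0.3], [0.1, 0, 0, 0, 0]]]'

```text
time: 9.68
position: [0.4352, -0.0648, 0.0667]
tool_rot: [-0.095, 0.7, 0.113, 0.699]
ft_force: [0.6, 5.5, 1.1]
grip_width: 0.0172
```

```bash
python3 -c "
from h import *
rep()
# where would tongue edges project (crop12) for several swings
q=lambda X:((proj('scene',X)-[395,210])*12).round(0)
for s in(1.16,1.18,1.2,1.22):print(s,'tip top',q(arm(P,.176,s,.046)),'tip bottom',q(arm(P,.176,s,.04)))
for s in(1.17,1.19,1.21,1.23,1.25):print('stop face top r.165/.18',s,q(arm(P,.165,s,.058)),q(arm(P,.18,s,.058)))
"
```

```text
t 9.68 r 0.1145 swing 1.176 z 0.0667 Frad -1.8 Ftan -5.3 Fz 1.1 w 0.0172 q6 -2.31
tool y.tan -0.997 y.rad 0.072 z.rad -0.997
1.16 tip top [321. 298.] tip bottom [317. 322.]
1.18 tip top [325. 286.] tip bottom [321. 310.]
1.2 tip top [328. 274.] tip bottom [324. 297.]
1.22 tip top [331. 262.] tip bottom [327. 285.]
stop face top r.165/.18 1.17 [273. 232.] [352. 250.]
stop face top r.165/.18 1.19 [276. 221.] [356. 238.]
stop face top r.165/.18 1.21 [280. 210.] [359. 226.]
stop face top r.165/.18 1.23 [283. 198.] [362. 213.]
stop face top r.165/.18 1.25 [285. 187.] [365. 201.]
```

The tool stopped advancing at swing 1.176 (0.2 mm, then 0.0 mm per step). That agrees with the stop face seen in both pictures, so it is contact. Now I'll press down while holding it lightly there.

carry_out --commands '[[[0.1, 2.5, -0.5, 0, 0], [0.1, 2.5, -0.5, 0, 0], [0.1, 2.5, -0.5, 0, 0], [0.1, 0, -0.3, 0, 0]]]'

```text
time: 10.02
position: [0.4351, -0.0649, 0.0593]
tool_rot: [-0.094, 0.7, 0.113, 0.699]
ft_force: [0.4, 5.7, 1.4]
grip_width: 0.0172
```

```bash
python3 -c "
from h import *
rep()"
```

```text
t 10.02 r 0.1145 swing 1.177 z 0.0593 Frad -1.7 Ftan -5.4 Fz 1.4 w 0.0172 q6 -2.32
tool y.tan -0.997 y.rad 0.07 z.rad -0.998
```

carry_out --commands '[[[0.1, 2.5, -0.5, 0, 0], [0.1, 2.5, -0.5, 0, 0], [0.1, 2.5, -0.5, 0, 0], [0.1, 0, -0.3, 0, 0]]]'

```text
time: 10.35
position: [0.4349, -0.0649, 0.0518]
tool_rot: [-0.093, 0.7, 0.113, 0.699]
ft_force: [-0.7, 5.4, 2.5]
grip_width: 0.0175
```

carry_out --commands '[[[0.1, 2, -0.5, 0, 0], [0.1, 2, -0.5, 0, 0], [0.1, 0, -0.3, 0, 0]]]'

```text
time: 10.6
position: [0.4349, -0.0649, 0.048]
tool_rot: [-0.092, 0.7, 0.113, 0.699]
ft_force: [-0.4, 6.3, 3.2]
grip_width: 0.0171
```

Run:
```python
from h import *
import cv2
rep()
cv2.imwrite('pics/s5.png',cv2.resize(robot.camera('scene')[210:260,395:445,::-1],(600,600),interpolation=cv2.INTER_CUBIC))
```

```text
t 10.6 r 0.1147 swing 1.177 z 0.048 Frad -0.9 Ftan -6.2 Fz 3.2 w 0.0171 q6 -2.32
tool y.tan -0.997 y.rad 0.069 z.rad -0.998
```

View pics/s5.png

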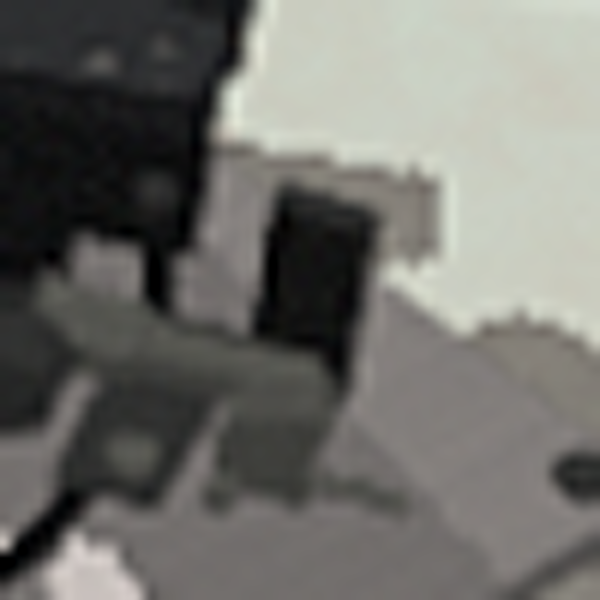

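The tongue is now down behind the catch, against the stop face at about (300,370). The dip is about 18.7 mm and Fz is 3.2 N, as the spring predicts. I'll press the last few mm to the bottom.

carry_out --commands '[[[0.1, 1.5, -0.5, 0, 0], [0.1, 1.5, -0.5, 0, 0], [0.1, 0, -0.3, 0, 0]]]'

```text
time: 10.9
position: [0.4349, -0.0649, 0.0454]
tool_rot: [-0.092, 0.701, 0.113, 0.699]
ft_force: [0.1, 6.3, 3.3]
grip_width: 0.0173
```

carry_out --commands '[[[0.1, 1, -0.5, 0, 0], [0.1, 0, -0.3, 0, 0]]]'

```text
time: 11.07
position: [0.4349, -0.0649, 0.0446]
tool_rot: [-0.092, 0.701, 0.114, 0.698]
ft_force: [-0.9, 5.4, 3.1]
grip_width: 0.0173
```

```bash
python3 -c "
from h import *
rep()"
```

```text
t 11.07 r 0.1148 swing 1.176 z 0.0446 Frad -0.4 Ftan -5.5 Fz 3.1 w 0.0173 q6 -2.33
tool y.tan -0.997 y.rad 0.07 z.rad -0.998
```

carry_out --commands '[[[0.1, 0.6, 0, 0, 0], [0.1, 0.3, 0.8, 0, 0.4], [0.1, 0.3, 0.8, 0, 0.4], [0.1, 0.2, 0.8, 0, 0.4], [0.1, 0.2, 0, 0, 0]]]'

```text
time: 11.48
position: [0.4341, -0.0619, 0.0441]
tool_rot: [-0.085, 0.701, 0.106, 0.7]
ft_force: [-0.2, 5.4, 5.3]
grip_width: 0.0174
```

```bash
python3 -c "
from h import *
rep()"
```

```text
t 11.48 r 0.1149 swing 1.149 z 0.0441 Frad -0.8 Ftan -5.4 Fz 5.3 w 0.0174 q6 -2.3
tool y.tan -0.997 y.rad 0.076 z.rad -0.997
```

carry_out --commands '[[[0.1, 0.1, 0.8, 0, 0.4], [0.1, 0.1, 0.8, 0, 0.4], [0.1, 0.1, 0.8, 0, 0.4], [0.1, 0.1, 0, 0, 0]]]'

```text
time: 11.82
position: [0.4339, -0.0593, 0.0446]
tool_rot: [-0.078, 0.702, 0.098, 0.701]
ft_force: [-0.3, 4.4, 3.2]
grip_width: 0.0173
```

```bash
python3 -c "
from h import *
rep()"
```

```text
t 11.82 r 0.1146 swing 1.127 z 0.0446 Frad -0.5 Ftan -4.4 Fz 3.2 w 0.0173 q6 -2.27
tool y.tan -0.997 y.rad 0.076 z.rad -0.997
```

carry_out --commands '[[[0.1, 0, 0.6, 0, 0.3], [0.1, 0, 0, 0, 0]]]'

```text
time: 11.98
position: [0.4338, -0.0585, 0.0448]
tool_rot: [-0.076, 0.702, 0.096, 0.701]
ft_force: [0.1, 4.9, 2.5]
grip_width: 0.0173
```

```bash
python3 -c "
from h import *
rep()"
```

```text
t 11.98 r 0.1146 swing 1.12 z 0.0448 Frad -0.9 Ftan -4.8 Fz 2.5 w 0.0173 q6 -2.26
tool y.tan -0.997 y.rad 0.077 z.rad -0.997
```

carry_out --commands '[[[0.1, 0.4, 0.7, 0, 0.2], [0.1, 0.2, 0, 0, 0]]]'

```text
time: 12.15
position: [0.4335, -0.0577, 0.0444]
tool_rot: [-0.075, 0.702, 0.094, 0.702]
ft_force: [-1.2, 4.3, 3.7]
grip_width: 0.0173
```

carry_out --commands '[[[0.1, 0.3, 0.7, 0, 0.2], [0.1, 0.1, 0, 0, 0]]]'

```text
time: 12.32
position: [0.4333, -0.057, 0.0441]
tool_rot: [-0.073, 0.703, 0.092, 0.702]
ft_force: [-1.4, 4.5, 4.7]
grip_width: 0.0176
```

```bash
python3 -c "
from h import *
rep()"
```

```text
t 12.32 r 0.1149 swing 1.106 z 0.0441 Frad 0.7 Ftan -4.6 Fz 4.7 w 0.0176 q6 -2.25
tool y.tan -0.996 y.rad 0.083 z.rad -0.997
```

carry_out --commands '[[[0.1, 0.2, 0.7, 0, 0.2], [0.1, 0.1, 0, 0, 0]]]'

```text
time: 12.48
position: [0.4332, -0.0565, 0.044]
tool_rot: [-0.072, 0.703, 0.091, 0.702]
ft_force: [-1.1, 4.0, 6.5]
grip_width: 0.0171
```

```bash
python3 -c "
from h import *
rep()"
```

```text
t 12.48 r 0.1149 swing 1.102 z 0.044 Frad 0.5 Ftan -4.1 Fz 6.5 w 0.0171 q6 -2.25
tool y.tan -0.996 y.rad 0.083 z.rad -0.997
```

carry_out --commands '[[[0.1, -0.1, 0.7, 0, 0.2], [0.1, 0, 0, 0, 0]]]'

```text
time: 12.65
position: [0.4332, -0.0565, 0.0441]
tool_rot: [-0.071, 0.703, 0.089, 0.702]
ft_force: [-1.7, 3.8, 2.7]
grip_width: 0.0175
```

carry_out --commands '[[[0.1, 0, 0.7, 0, 0.2], [0.1, 0, 0, 0, 0]]]'

```text
time: 12.82
position: [0.4333, -0.0564, 0.0441]
tool_rot: [-0.071, 0.703, 0.088, 0.703]
ft_force: [-1.1, 2.8, 3.0]
grip_width: 0.0175
```

Run:
```python
from h import *
import cv2
rep()
cv2.imwrite('pics/s6.png',cv2.resize(robot.camera('scene')[210:260,395:445,::-1],(600,600),interpolation=cv2.INTER_CUBIC))
```

```text
t 12.82 r 0.1148 swing 1.101 z 0.0441 Frad 0.7 Ftan -3.0 Fz 3.0 w 0.0175 q6 -2.24
tool y.tan -0.997 y.rad 0.079 z.rad -0.997
```

View pics/s6.png

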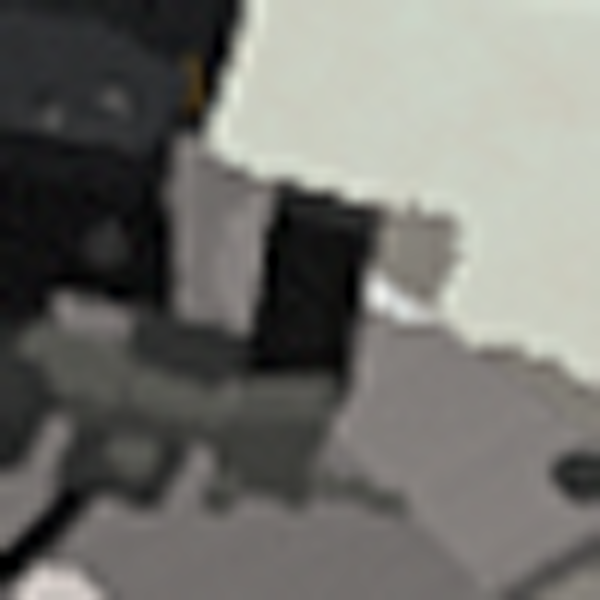

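The picture shows the tongue gone under the catch's lip at (270,400). The catch looks upright. The tool stopped at 1.101 and Ftan is dropping, so the wall is carrying load. Next I'll hand the load over sideways, then upward.

carry_out --commands '[[[0.1, 0, 0.6, 0, 0], [0.1, 0, 0, 0, 0]]]'

```text
time: 13.03
position: [0.4333, -0.0563, 0.0441]
tool_rot: [-0.071, 0.703, 0.088, 0.703]
ft_force: [-1.8, 1.5, 3.7]
grip_width: 0.0173
```

carry_out --commands '[[[0.1, 0, 0.6, 0, 0], [0.1, 0, 0, 0, 0]]]'

```text
time: 13.2
position: [0.4333, -0.0562, 0.0442]
tool_rot: [-0.072, 0.702, 0.088, 0.703]
ft_force: [-1.9, 1.4, 3.1]
grip_width: 0.0172
```

carry_out --commands '[[[0.1, -0.7, 0.3, 0, 0], [0.1, -0.7, 0, 0, 0], [0.1, -0.7, 0, 0, 0], [0.1, 0, 0, 0, 0]]]'

```text
time: 13.53
position: [0.4334, -0.0562, 0.0457]
tool_rot: [-0.072, 0.702, 0.088, 0.703]
ft_force: [-0.8, 0.6, -0.9]
grip_width: 0.0174
```

```bash
python3 -c "
from h import *
rep()"
```

```text
t 13.53 r 0.1146 swing 1.099 z 0.0457 Frad 0.7 Ftan -0.7 Fz -0.9 w 0.0174 q6 -2.23
tool y.tan -0.996 y.rad 0.081 z.rad -0.997
```

Fz fell from 3 N to about −1 N at z=0.0457, so the lip now holds the arm down, and the side load is on the wall. I'll release slowly.

carry_out --commands '[[[0.2, 0, 0, 0, 0], [0.22, 0, 0, 0, 0], [0.24, 0, 0, 0, 0], [0.27, 0, 0, 0, 0], [0.3, 0, 0, 0, 0], [0.33, 0, 0, 0, 0], [0.36, 0, 0, 0, 0], [0.38, 0, 0, 0, 0]]]'

```text
time: 14.2
position: [0.436, -0.0574, 0.0457]
tool_rot: [-0.073, 0.701, 0.087, 0.704]
ft_force: [0.3, 0.1, -0.3]
grip_width: 0.0314
```

Run:
```python
from h import *
import cv2
rep()
cv2.imwrite('pics/s7.png',cv2.resize(robot.camera('scene')[205:265,375:445,::-1],(700,600),interpolation=cv2.INTER_CUBIC))
```

```text
t 14.2 r 0.1122 swing 1.113 z 0.0457 Frad -0.3 Ftan -0.1 Fz -0.3 w 0.0314 q6 -2.23
tool y.tan -0.998 y.rad 0.068 z.rad -0.998
```

View pics/s7.png

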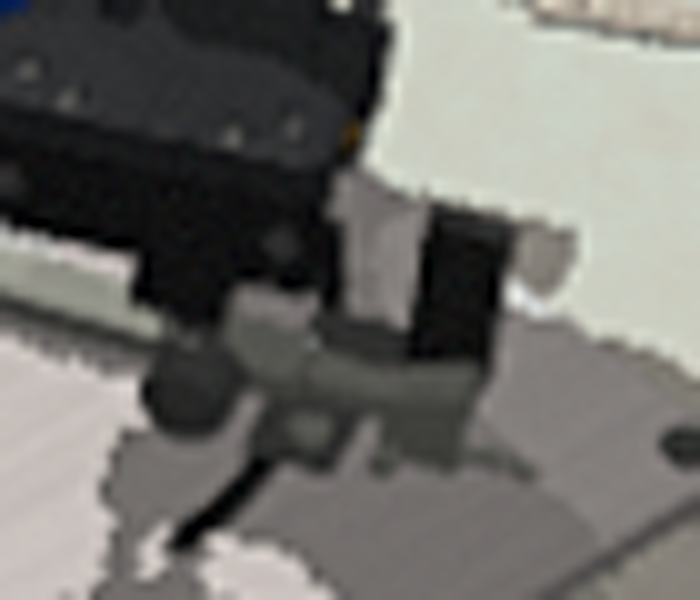

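The arm stays hooked (tongue under the catch at (440,390)) with the fingers open and forces near zero. I'll withdraw straight up.

carry_out --commands '[[[0.4, -3, 0, 0, 0], [0.4, -6, 0, 0, 0], [0.4, -8, 0, 0, 0], [0.4, -10, 0, 0, 0], [0.4, -12, 0, 0, 0], [0.4, -15, 0, 0, 0], [0.4, -20, 0, 0, 0], [0.4, -20, 0, 0, 0]]]'

```text
time: 14.92
position: [0.4329, -0.0583, 0.1439]
tool_rot: [-0.071, 0.704, 0.088, 0.701]
ft_force: [0.7, 0.7, -0.2]
grip_width: 0.0348
```

carry_out --commands '[[[0.4, -20, 0, 0, 0], [0.4, -20, 0, 0, 0], [0.4, -20, 0, 0, 0], [0.4, -10, 0, 0, 0], [0.4, 0, 0, 0, 0], [0.4, 0, 0, 0, 0], [0.4, 0, 0, 0, 0]]]'

```text
time: 15.5
position: [0.4333, -0.0601, 0.2262]
tool_rot: [-0.074, 0.699, 0.086, 0.706]
ft_force: [0.1, 0.3, 0.3]
grip_width: 0.0351
```

Run:
```python
from h import *
import cv2
rep()
cv2.imwrite('pics/s8.png',cv2.resize(robot.camera('scene')[180:310,310:450,::-1],(646,600),interpolation=cv2.INTER_CUBIC))
q=lambda X:((proj('scene',X)-[310,180])*4.61).round(0)
for s in(1.0,1.05,1.1,1.15):print(s,'knob top hooked',q(arm(P,.115,s,.081)),'tip',q(arm(P,.176,s,.027)))
```

```text
t 15.5 r 0.1154 swing 1.133 z 0.2262 Frad -0.1 Ftan -0.3 Fz 0.3 w 0.0351 q6 -2.22
tool y.tan -0.999 y.rad 0.048 z.rad -0.999
1.0 knob top hooked [388. 194.] tip [493. 317.]
1.05 knob top hooked [392. 187.] tip [499. 306.]
1.1 knob top hooked [396. 179.] tip [505. 295.]
1.15 knob top hooked [400. 172.] tip [509. 283.]
```

View pics/s8.png

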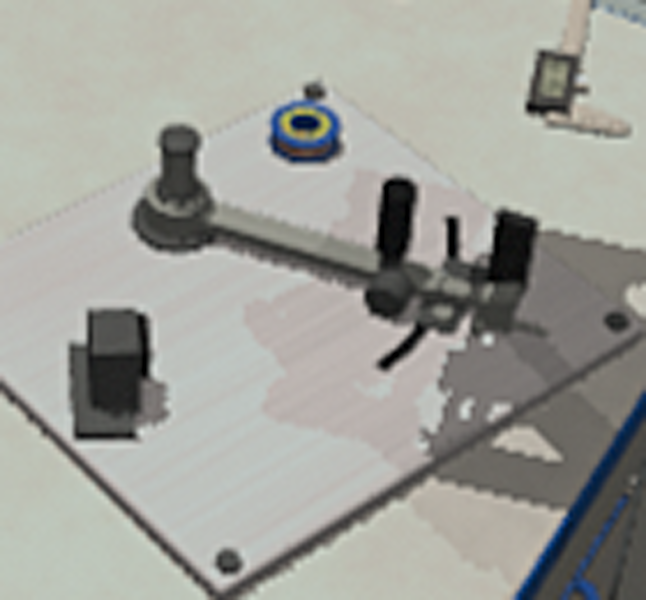

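The gripper is clear. The knob top at (398,182) matches the hooked, pressed-down prediction for swing 1.10, which is (396,179). The tongue sits under the catch at (500,300), and the spool and caliper are undisturbed.

```bash
python3 -c "
from rig import robot
robot.hand_in()"
```

```text
the job is handed in; nothing more can be done
```

The rap tester is cocked: its arm is hooked under the catch, held by the catch alone, and I've handed the job in at about 15.5 s of the 51 s limit. The hand-in gave no verdict.

**What I did:** I gripped the knob, drew the arm back until it just met the stop (swing about 1.176) and pressed it down about 22 mm. Then I eased it forward until the catch took the load at about 1.10, let go slowly and lifted clear to 226 mm.

**Last checks:**
- **Position:** in the last picture the knob top is within about 1 pixel (a few mm) of where a hooked arm at swing 1.10 should put it. The tongue is under the lip and the catch looks upright.
- **Robot clear:** contact forces read near zero after I let go and at the end.
- **Other things:** the spool and caliper look undisturbed in the last picture. The jar, eraser, screwdriver and tweezers were outside it, but the gripper never went down near them.

**What disagreed or stayed uncertain:**
- **Side force:** while drawing back, it read 1 to 3 N below the quoted spring force. I judged contact with the stop from the tool no longer advancing, and the pictures agreed.
- **Hook position:** from stop to hook the arm moved 0.075 rad against the 0.065 stated. The dip at hooking came out at about 20.4 mm against 19 mm. Both are small enough to be slack in the grip.
- **Catch tilt:** I judged it only by eye.

I viewed 10 pictures.

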